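# Shake the wax tins to find the one with a ball shut inside

### The arm

A 6-joint arm with a two-finger parallel gripper is mounted at the origin on the work surface. World frame = base frame: x ahead of the robot, y to its left, z up, the work surface at z = 0. Lengths are in mm, angles in rad, forces in N, time in s.
With the tool pointing down it reaches from about 275 to 750 mm from the base axis. Payload 10.2 kg.
Tool frame: the origin (TCP) lies at the very end of the fingers, on their centre line; the grasp point (between the pads) lies 19 mm behind it; z points along the fingers, y is the line along which they close (so a half turn about z gives the same grasp; the last joint's range is limited). The gripper opens to 85 mm and grips with 20 to 120 N. Pads are 22 mm wide; open, the fingers measure 114 mm over their backs; the gripper's body (76 mm by 85 mm) begins 54 mm behind the grasp point. The pads swing forward as they close: fully open they stand 13 mm farther back than shut.
Start: joints at [1.074, 0.313, 1.498, -0, 1.331, -0.223], TCP at [141.968, 505.446, 231.294] pointing down, gripper open.
Joint ranges: [-2.94, 2.94], [-0.97, 2.17], [0.19, 2.56], [-1.23, 4.37], [0.02, 3.11], [-2.88, 2.88]. Speed limits (rad/s): [2.39, 2.39, 3.01, 3.14, 3.14, 3.14].

### API

Orientations are given as a unit quaternion [w, x, y, z].
In Python, from rig import telemetry, optics, ctrl gives the robot as it stands.
- The arm moves only by the tool servo_tool, never from a script. Its argument "deltas" is a list of rows, each a list of 3 entries, a list of its own where there are three numbers: the shift along the tool's x, y, z in units of 20 cm (1.0 is 20 cm), then the turn, a rotation vector about the tool's x, y, z in units of 90 degrees (1.0 is 90 degrees), then the opening, from 0 (shut) to 1 (fully open). A call has 1 to 8 rows; each row shifts and turns the commanded pose from where the row before left it, along the tool's axes as they then stand; what a row does not reach is not made up. A row lasts 1/10 s, in which the tool goes at most 50 mm and 8.59 degrees, less where a joint would pass 70% of its speed; a pose out of reach is approached as far as the arm can. A call with a number of a shift or a turn outside -1 to 1 is refused whole. A call with a gripper value outside its range is refused whole. The fingers move at their own pace and stop on an object; "squeeze" is the grip in N (left out, the last holds). Time passes only in rows, so rows that do not move let the fingers close. It gives the time, the measured TCP pose, the force, the opening and the grip force at its end, in the units of the state.
- telemetry.sense(): the state, without advancing time (a new reading comes with each control period).
- optics.capture(name): name is "side" or "top" or "wrist"; returns the picture (480x640x3 uint8, blue, green, red); there is no depth.
- optics.camera_model(name): a dict with "vfov" (degrees; the focal length in pixels is half the picture's height over the tangent of half this angle, whatever the lens; pixels are square), "cx", "cy" (the principal point, pixels), "dist" ([k1, k2, p1, p2, k3] as OpenCV has them; the pictures are not rectified), "R" (3x3) and "t" (3): a world point X has camera coordinates R X + t; the wrist camera has in their place "mount" (4x4, takes a point from camera to tool coordinates, whose origin is the TCP and whose axes are the flange's). Camera axes: x right, y down, z forward; pixel columns grow to the right and rows downward; lengths in mm; the calibration is good to about 2 mm. A picture is of the moment at which its call begins: read the wrist's pose just before it. camera_model takes no time and is no camera call.
- ctrl.finish_job(): hands the job in; it is judged then, once.
The state is a dict: "time_s": time; "joints": joint angles; "dq": joint speeds; "tau": joint torques, N m; "eef_pos": TCP position; "ee_rot": TCP orientation; "force": force on the tool from outside, world axes, zero at the start; "wrist_torque": the same for the moment, N m; "grip_width": opening from 0.0 (shut) to 1.0 (fully open); "grip_force": force on a finger pad.
Only numpy, scipy, OpenCV 4.12 (cv2) and the standard library are available. Lean on these libraries where they do the work, as an engineer would, in place of code of your own. Each camera call takes 0.05 s, during which the arm holds its last target. There are 200 camera calls.

### The job

A steel ball from the pigment mill was shut by mistake in one of the four lidded tins on the slatted rack: lift and shake the tins to find the one in which it rolls about. Stand that tin flat on the floor of the enamel pan, lid up, to be reopened, and leave the other three standing lid up on the rack. Set the tins down without dropping them, never tip one over, and leave the wax bar, bottle and pitcher where they are.

Things in the scene. Friction and masses are not known exactly. Their poses are not given: they have to be found in the camera images.
- tin_a_center (a point): centre of one of four identical closed slip-lid tins, bare metal, a box 120 x 62 x 52 mm high; the point is midway up (26 mm above its underside), x along the 120 mm length, y across the 62 mm width, z up through the lid. The lid stays on. Part-filled with set wax: 0.10 to 0.45 kg, so weight alone does not tell
- tin_b_center (a point): same point and axes of the next tin, just like tin_a. In one of the four, any of them, a 36 mm, 0.19 kg steel ball lies on the wax, free to roll some 40 mm each way from the middle along the length; it stays put while the tin is level and still, and runs to the end once the tin is tipped over 10 degrees along its length or shaken
- tin_c_center (a point): same point and axes of the third tin, just like tin_a
- tin_d_center (a point): same point and axes of the fourth tin, just like tin_a
- rack_top (a point): middle of the top face of the fixed slatted wooden rack on which the tins stand, 22 mm above the bench; x across its seven slats (230 mm), y along them (300 mm), z up. It stands to the robot's left or right, the pan on the other side
- pan_floor (a point): middle of the inner floor (4 mm above the bench) of the fixed white enamel roasting pan with a blue rim: outside 190 mm along x, 310 mm along y, walls 45 mm high and 4 mm thick, upright; z up
- pot: fixed dark blue enamel stock pot with its lid on, between rack and pan; origin under its middle on the bench; 176 mm across, lid edge 117 mm and knob top 158 mm above the bench, bow handles to 117 mm from the axis along its x and -x, 93 mm up
- wax_bar_center (a point): centre of a loose yellow wax bar lying in the pan, 85 mm along x, 50 mm along y, 30 mm high, z up
- bottle_center (a point): centre of a loose amber glass bottle, 56 mm across and 145 mm high, standing on the bench beyond the pot; z up
- pitcher_center (a point): centre of a loose steel pitcher, 92 mm across and 130 mm high, with a bow handle out to about 90 mm from the axis along its y, standing on the bench beyond the pot; z up
Things that resemble listed ones, but are neither listed nor needed, are in the scene too. What is shaped like the part that bears tin_b_center but purple is not meant. Leave any pink look-alike of the part that bears tin_d_center alone.

How it is judged:
By the outcome, as a careful person would: the job done as asked, in the order asked, and still so for the second after the job is handed in, with the robot touching nothing.
It also fails if it takes over 72 s, if anything falls off the work surface, if the arm or the gripper's body presses on something with over 40 N, if the wrist force passes 120 N, or if a joint passes its speed limit or range.

## Working session

There is one attempt and no reset: what is moved stays moved. The work goes in short steps, Python scripts to look and compute and a tool call to move; the robot and the scene stay as the last step left them, time stands still between calls to the robot, and variables do not carry over. Pictures are saved under pics/ and viewed, at most 10 in all, crops included, and the job is handed in when it is done.

Besides the shell and the picture viewer there is one more tool, called after "Call:" as name([rows], argument=value, ...), one row to a line, values as JSON. servo_tool: Moves the arm, as the interface text tells. Its arguments: {"type":"object","properties":{"deltas":{"type":"array"},"squeeze":{"type":"number"}},"required":["deltas"]}

```bash
ls; mkdir -p pics
python3 - <<'E'
from rig import telemetry, optics, ctrl
import cv2
s=telemetry.sense();print(s)
for n in("top","side"):
    cv2.imwrite(f"pics/{n}0.png",optics.capture(n)); print(n,optics.camera_model(n))
print(optics.camera_model("wrist"))
E
```

```text
pics
{'time_s': 0.0, 'joints': array([ 1.07362398e+00,  3.13446710e-01,  1.49845499e+00,  1.22175483e-05,
        1.33101771e+00, -2.23391765e-01]), 'dq': array([ 2.61886704e-04, -1.03199519e-03,  1.05593057e-03,  7.58488022e-04,
       -3.56643622e-05, -2.35639933e-03]), 'tau': array([ 2.92944105e-04, -4.12267220e+01, -2.59746587e+01, -1.52789680e-04,
        4.13042813e-03,  5.21182670e-06]), 'eef_pos': array([141.81958336, 505.20423305, 230.73002726]), 'ee_rot': array([-2.39418555e-04,  1.36464574e-01,  9.90644729e-01, -6.18696718e-04]), 'force': array([-0.33489518, -0.23482343,  0.67539546]), 'wrist_torque': array([-5.30598959e-05, -6.35343159e-02, -3.03676718e-03]), 'grip_force': 0.0, 'grip_width': 1.0005199042132407}
top {'vfov': 47.06375411706134, 'cx': 322.9234137217213, 'cy': 249.56517213084732, 'dist': array([-0.14133395,  0.        ,  0.        ,  0.        ,  0.        ]), 'R': array([[-9.41045753e-03, -9.99955564e-01,  5.59272976e-04],
       [-9.98063504e-01,  9.35825743e-03, -6.14952395e-02],
       [ 6.14872731e-02, -1.13688829e-03, -9.98107220e-01]]), 't': array([ -1
[... 231 characters left out ...]
39, -0.66079751, -0.01591853],
       [-0.49518701, -0.5460513 , -0.67573501],
       [ 0.43783168,  0.51495109, -0.73697272]]), 't': array([-410.44425491,  300.63190992,  979.09734431])}
{'vfov': 63.76464786059318, 'cx': 313.75446588794483, 'cy': 240.33684647971964, 'dist': array([-0.07975341,  0.        ,  0.        ,  0.        ,  0.        ]), 'mount': array([[-4.24454298e-04, -9.57398961e-01, -2.88768158e-01,
         7.38391746e+01],
       [ 9.99996917e-01, -1.11289899e-03,  2.21989625e-03,
        -7.64708508e-01],
       [-2.44669615e-03, -2.88766325e-01,  9.57396482e-01,
        -1.43547808e+02],
       [ 0.00000000e+00,  0.00000000e+00,  0.00000000e+00,
         1.00000000e+00]])}
```

View pics/top0.png

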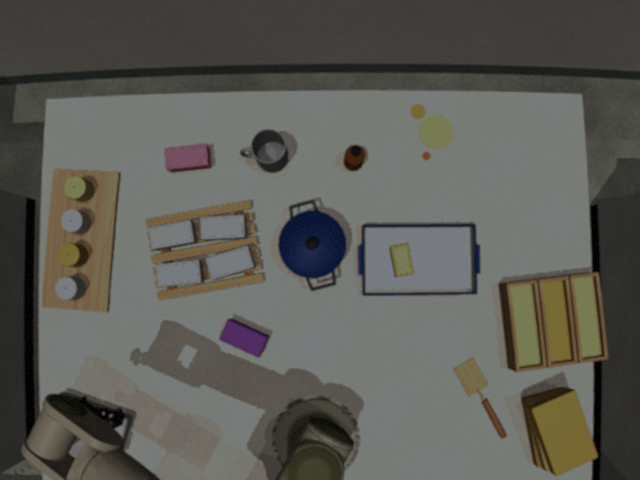

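View pics/side0.png

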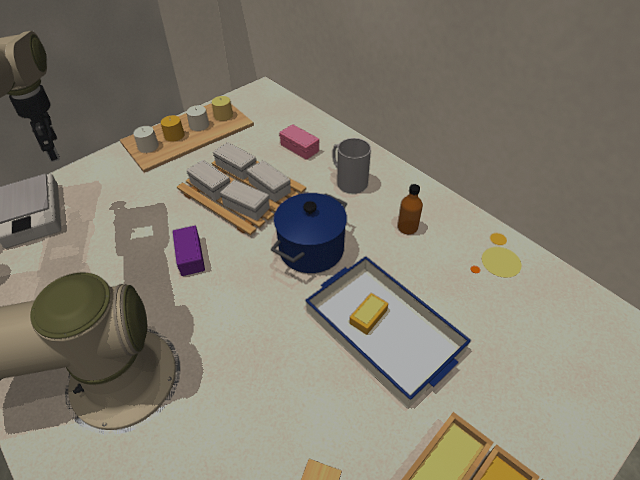

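The top view shows the four bare tins on the rack at about (171,235), (222,227), (179,273) and (230,264). The purple block (245,337) and the pink block (187,158) are decoys. The pan is at (420,259) with the wax bar at (401,260), the pot at (312,244), the pitcher at (270,150) and the bottle at (355,157). Next I'll measure the tins.

```bash
cat > h.py <<'E'
import numpy as np, cv2
from scipy.spatial.transform import Rotation as Ro
from rig import telemetry, optics, ctrl
def ray(n,uv,z,m=None,pose=None):
    m=m or optics.camera_model(n); f=240/np.tan(np.radians(m["vfov"]/2))
    K=np.array([[f,0,m["cx"]],[0,f,m["cy"]],[0,0,1.]])
    p=cv2.undistortPoints(np.float64(uv).reshape(-1,1,2),K,m["dist"]).reshape(-1,2)
    d=np.c_[p,np.ones(len(p))]
    if "R" in m: D=d@m["R"]; C=-m["R"].T@m["t"]
    else:
        q=pose["ee_rot"]; R=Ro.from_quat(q[[1,2,3,0]]).as_matrix(); M=m["mount"]
        D=d@(R@M[:3,:3]).T; C=R@M[:3,3]+pose["eef_pos"]
    return C+D*((np.reshape(z,(-1,1))-C[2])/D[:,2:])
def st():
    s=telemetry.sense(); q=s["ee_rot"]; R=Ro.from_quat(q[[1,2,3,0]]).as_matrix()
    return s,R
E
cat > seg.py <<'E'
from h import *
im=cv2.imread("pics/top0.png"); h=cv2.cvtColor(im,cv2.COLOR_BGR2HSV)
x0,y0,x1,y1=140,195,270,305
print([ (p,im[p[1],p[0]].tolist(),h[p[1],p[0]].tolist()) for p in [(171,235),(222,227),(179,273),(230,264),(200,217),(205,290),(197,235),(280,290),(150,215)]])
pan=cv2.inRange(h,(105,110,30),(130,255,170)); 
c,_=cv2.findContours(pan[200:310,350:490].copy(),0,2)
c=max(c,key=cv2.contourArea)+[350,200]; r=cv2.minAreaRect(c);print("pan",r,ray("top",cv2.boxPoints(r),49).round())
b=cv2.inRange(h,(18,90,80),(40,255,255));c,_=cv2.findContours(b[230:290,375:430].copy(),0,2)
c=max(c,key=cv2.contourArea)+[375,230]; r=cv2.minAreaRect(c);print("bar",r,ray("top",cv2.boxPoints(r),34).round())
cv2.imwrite("pics/crop1.png",cv2.resize(im[y0:y1,x0:x1],None,fx=6,fy=5.4,interpolation=cv2.INTER_CUBIC)[:594,:780])
E
python3 seg.py
```

```text
[((171, 235), [125, 124, 120], [96, 10, 125]), ((222, 227), [124, 124, 121], [90, 6, 124]), ((179, 273), [124, 122, 119], [102, 10, 124]), ((230, 264), [128, 122, 119], [110, 18, 128]), ((200, 217), [83, 93, 100], [18, 43, 100]), ((205, 290), [64, 92, 114], [17, 112, 114]), ((197, 235), [43, 61, 75], [17, 109, 75]), ((280, 290), [123, 124, 119], [84, 10, 124]), ((150, 215), [124, 125, 121], [83, 8, 125])]
pan ((361.0, 258.0), (34.0, 4.0), 90.0) [[ 545. -122.   49.]
 [ 545. -133.   49.]
 [ 453. -132.   49.]
 [ 453. -121.   49.]]
bar ((401.1488342285156, 259.78118896484375), (30.218605041503906, 17.86920738220215), 79.2156982421875) [[ 530. -206.   34.]
 [ 539. -255.   34.]
 [ 458. -269.   34.]
 [ 449. -221.   34.]]
```

View pics/crop1.png

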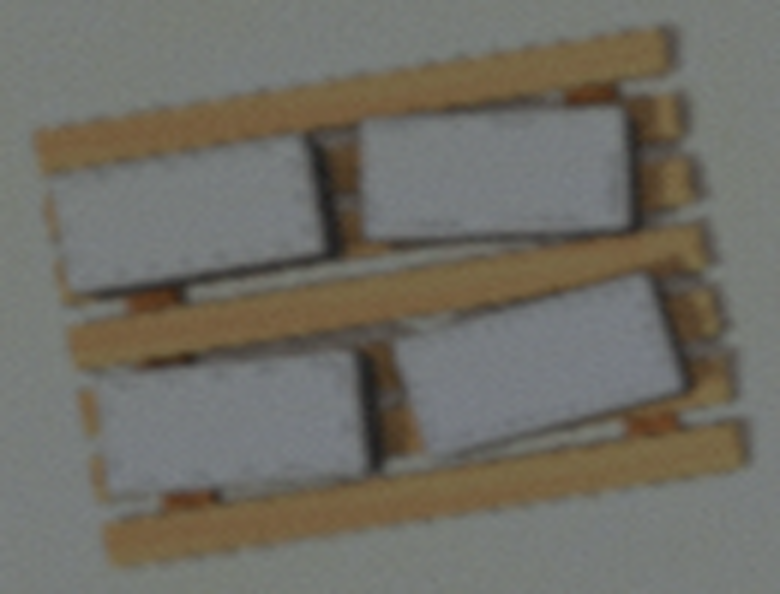

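The crop shows the four bare-metal tins, two rows of two, with plain lids. None is purple or pink, so these are the ones meant. I'll convert the tin, pot and pan corners to world positions.

```bash
cat > m.py <<'E'
from h import *
T=dict(UL=[(52,177),(305,136),(328,250),(72,290)],UR=[(360,118),(622,106),(632,228),(362,238)],LL=[(98,375),(357,352),(370,468),(108,496)],LR=[(395,345),(648,275),(687,385),(425,460)])
for k,c in T.items():
    p=ray("top",np.array(c)/[6,5.4]+[140,195],74)
    a=(p[1]+p[2]-p[0]-p[3])/2; b=(p[0]+p[1]-p[2]-p[3])/2
    print(k,p.mean(0).round(1),"len",np.linalg.norm(a).round(),np.linalg.norm(b).round(),"ang",np.degrees(np.arctan2(a[1],a[0])).round(1))
print("pan rim",ray("top",[(363,225),(474,224),(476,294),(363,294)],49).round())
print("pot knob",ray("top",[(312,243)],158).round(), "handles",ray("top",[(303,206),(321,283)],93).round())
s,R=st();print(R.round(3))
cv2.imwrite("pics/w0.png",optics.capture("wrist"))
E
python3 m.py
```

```text
UL [565.6 381.2  74. ] len 118.0 58.0 ang -80.8
UR [584.3 243.3  74. ] len 119.0 60.0 ang -88.0
LL [461.5 360.4  74. ] len 119.0 59.0 ang -84.3
LR [488.4 223.1  74. ] len 120.0 58.0 ang -73.2
pan rim [[ 588. -134.   49.]
 [ 589. -438.   49.]
 [ 398. -439.   49.]
 [ 402. -131.   49.]]
pot knob [[533.   3. 158.]] handles [[635.  27.  93.]
 [433. -19.  93.]]
[[-0.963  0.27  -0.001]
 [ 0.27   0.963 -0.001]
 [ 0.    -0.001 -1.   ]]
```

View pics/w0.png

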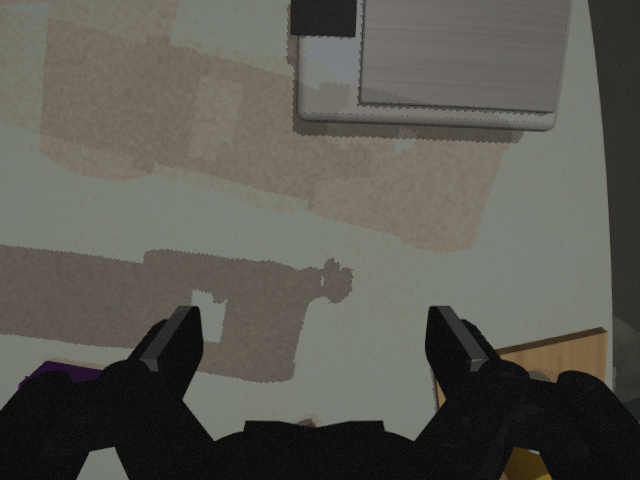

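The wrist view only shows the scale and the candle board, not the tins. I'll move over the rack and look again from there.

Call:
servo_tool([
  [[-0.24,-0.045,-0.04],[0,0,0],1],
  [[-0.24,-0.045,-0.04],[0,0,0],1],
  [[-0.24,-0.045,-0.04],[0,0,0],1],
  [[-0.24,-0.045,-0.04],[0,0,0],1],
  [[-0.24,-0.045,-0.04],[0,0,0],1],
  [[-0.24,-0.045,-0.04],[0,0,0],1],
  [[-0.24,-0.045,-0.04],[0,0,0],1],
  [[-0.24,-0.045,-0.04],[0,0,0],1],
], squeeze=60)

```text
time_s: 0.95
eef_pos: [493.7, 331.0, 295.4]
ee_rot: [-0.0, 0.137, 0.991, -0.0]
force: [-0.5, 0.6, 0.1]
grip_width: 0.996
grip_force: 0.0
```

Call:
servo_tool([
  [[0,0,0],[0,0,0.09],1],
  [[0,0,0],[0,0,0.09],1],
  [[0,0,0],[0,0,0.09],1],
  [[0,0,0],[0,0,0.09],1],
  [[0,0,0],[0,0,0.09],1],
  [[0,0,0],[0,0,0.09],1],
  [[0,0,0],[0,0,0.09],1],
  [[0,0,0],[0,0,0.09],1],
])

```text
time_s: 1.75
eef_pos: [492.1, 332.3, 294.9]
ee_rot: [-0.0, 0.648, 0.761, -0.0]
force: [0.7, -0.2, -0.7]
grip_width: 0.999
grip_force: 0.0
```

Call:
servo_tool([
  [[0,0,0],[0,0,0],1],
  [[0,0,0],[0,0,0],1],
])

```text
time_s: 1.95
eef_pos: [492.2, 332.3, 295.1]
ee_rot: [-0.0, 0.645, 0.765, -0.0]
force: [-1.4, 0.9, 0.0]
grip_width: 1.002
grip_force: 0.0
```

Run:
```python
from h import *
import pickle
s,R=st();print(s["eef_pos"],R.round(3),s["joints"].round(2))
im=optics.capture("wrist");cv2.imwrite("pics/w1.png",im);pickle.dump(s,open("w1.pkl","wb"))
```

```text
[492.15181072 332.28362881 295.09107988] [[-0.169  0.986 -0.   ]
 [ 0.986  0.169 -0.   ]
 [-0.    -0.    -1.   ]] [ 0.4   0.44  1.16 -0.    1.55  0.23]
```

View pics/w1.png

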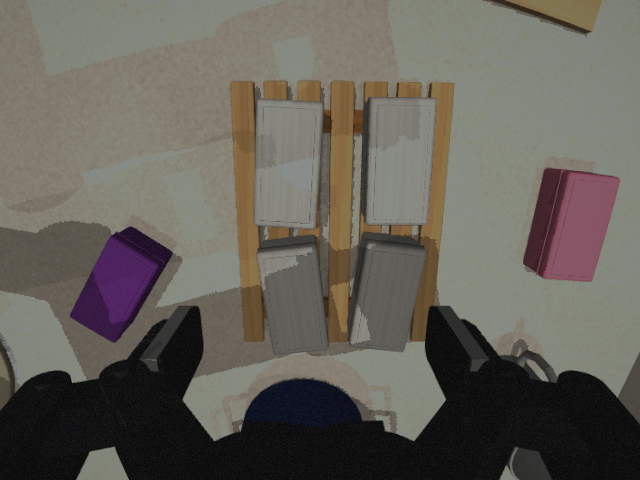

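The wrist view shows all four tins on the rack: LL at (288,163), UL at (400,160), LR at (293,298) and UR at (388,296). Purple (122,283) and pink (572,225) stand off the rack. I'll work out the tin poses from this view.

```bash
cat > m2.py <<'E'
from h import *
import pickle
s=pickle.load(open("w1.pkl","rb"))
T=dict(LL=[(258,100),(323,101),(317,226),(256,226)],UL=[(368,98),(436,98),(429,224),(367,223)],LR=[(259,250),(313,242),(327,350),(274,354)],UR=[(367,242),(424,247),(405,350),(352,344)])
for k,c in T.items():
    p=ray("wrist",c,74,pose=s)
    a=(p[0]+p[1]-p[2]-p[3])/2; b=(p[1]+p[2]-p[0]-p[3])/2
    print(k,p.mean(0).round(1),"len",np.linalg.norm(a).round(),np.linalg.norm(b).round(),"ang",np.degrees(np.arctan2(a[1],a[0])).round(1),"wid ang",np.degrees(np.arctan2(b[1],b[0])).round(1))
E
python3 m2.py
```

```text
LL [462.2 364.5  74. ] len 117.0 59.0 ang 96.9 wid ang 9.2
UL [565.2 384.8  74. ] len 117.0 62.0 ang 101.1 wid ang 9.7
LR [488.4 227.7  74. ] len 122.0 56.0 ang 105.9 wid ang 16.6
UR [583.4 247.7  74. ] len 117.0 58.0 ang 94.4 wid ang 3.1
```

Call:
servo_tool([
  [[0.058,-0.041,0.2],[0,0,0.03],1],
  [[0.058,-0.041,0.22],[0,0,0],1],
  [[0.058,-0.041,0.22],[0,0,0],1],
  [[0,0,0.22],[0,0,0],1],
  [[0,0,0.22],[0,0,0],1],
  [[0,0,0.14],[0,0,0],1],
  [[0,0,0.07],[0,0,0],1],
  [[0,0,0.02],[0,0,0],1],
])

```text
time_s: 2.8
eef_pos: [462.9, 363.3, 32.4]
ee_rot: [-0.0, 0.663, 0.748, -0.001]
force: [-0.2, 0.3, -0.0]
grip_width: 1.0
grip_force: 0.0
```

Call:
servo_tool([
  [[0,0,0],[0,0,0],0],
  [[0,0,0],[0,0,0],0],
  [[0,0,0],[0,0,0],0],
  [[0,0,0],[0,0,0],0],
  [[0,0,0],[0,0,0],0],
])

```text
time_s: 3.3
eef_pos: [464.1, 364.0, 35.1]
ee_rot: [0.001, 0.664, 0.748, 0.001]
force: [-0.3, -0.6, 6.5]
grip_width: 0.717
grip_force: 66.6
```

Call:
servo_tool([
  [[0,0,-0.05],[0,0,0],0],
  [[0,0,-0.15],[0,0,0],0],
  [[0,0,-0.2],[0,0,0],0],
  [[0,0,-0.05],[0,0.07,0],0],
  [[0,0,0],[0,0.09,0],0],
  [[0,0,0],[0,0.06,0],0],
  [[0,0,0],[0,0,0],0],
  [[0,0,0],[0,0,0],0],
])

```text
time_s: 4.1
eef_pos: [463.3, 363.3, 123.8]
ee_rot: [-0.128, 0.654, 0.737, 0.113]
force: [-0.3, 0.1, -1.1]
grip_width: 0.716
grip_force: 65.8
```

Call:
servo_tool([
  [[0,0,0],[0,0,0],0],
  [[0,0,0],[0,0,0],0],
  [[0,0,0],[0,-0.07,0],0],
  [[0,0,0],[0,-0.09,0],0],
  [[0,0,0],[0,-0.06,0],0],
  [[0,0,0],[0,0,0],0],
  [[0,0,0],[0,0,0],0],
  [[0,0,0],[0,0,0],0],
])

```text
time_s: 4.9
eef_pos: [463.1, 363.0, 123.1]
ee_rot: [-0.001, 0.664, 0.748, 0.0]
force: [-0.0, -0.2, -1.7]
grip_width: 0.716
grip_force: 65.8
```

```bash
cat > tq.py <<'E'
from h import *
F=[];Q=[]
for i in range(4):
    s,R=st(); F.append(s["force"]); Q.append(R.T@s["wrist_torque"])
    if i<3: optics.capture("wrist")
Q=np.array(Q)
print("pos",s["eef_pos"].round(1),"yaw",np.degrees(np.arctan2(R[1,0],R[0,0])).round(1),"tilt",np.degrees(R[2]).round(1),"Fz",np.mean(F,0).round(2),"tool torque",Q.mean(0).round(4),"sd",Q.std(0).round(4),"t",s["time_s"],"w",s["grip_width"].round(3))
E
python3 tq.py
```

```text
Traceback (most recent call last):
  File "tq.py", line 7, in <module>
    print("pos",s["eef_pos"].round(1),"yaw",np.degrees(np.arctan2(R[1,0],R[0,0])).round(1),"tilt",np.degrees(R[2]).round(1),"Fz",np.mean(F,0).round(2),"tool torque",Q.mean(0).round(4),"sd",Q.std(0).round(4),"t",s["time_s"],"w",s["grip_width"].round(3))
                                                                                                                                                                                                                                   ^^^^^^^^^^^^^^^^^^^^^
AttributeError: 'float' object has no attribute 'round'
```

Call:
servo_tool([
  [[0,0,0],[0,-0.07,0],0],
  [[0,0,0],[0,-0.09,0],0],
  [[0,0,0],[0,-0.06,0],0],
  [[0,0,0],[0,0,0],0],
  [[0,0,0],[0,0,0],0],
  [[0,0,0],[0,0,0],0],
  [[0,0,0],[0,0,0],0],
  [[0,0,0],[0,0.07,0],0],
])

```text
time_s: 5.85
eef_pos: [462.7, 364.2, 122.6]
ee_rot: [0.087, 0.659, 0.743, -0.078]
force: [-0.5, -0.1, -1.2]
grip_width: 0.719
grip_force: 65.8
```

Call:
servo_tool([
  [[0,0,0],[0,0.09,0],0],
  [[0,0,0],[0,0.06,0],0],
  [[0,0,0],[0,0,0],0],
  [[0,0,0],[0,0,0],0],
  [[0,0,0],[0,0,0],0],
])

```text
time_s: 6.35
eef_pos: [463.0, 363.8, 123.3]
ee_rot: [0.001, 0.664, 0.748, -0.001]
force: [0.5, 0.0, -0.6]
grip_width: 0.716
grip_force: 65.8
```

```bash
python3 tq.py
```

```text
Traceback (most recent call last):
  File "tq.py", line 7, in <module>
    print("pos",s["eef_pos"].round(1),"yaw",np.degrees(np.arctan2(R[1,0],R[0,0])).round(1),"tilt",np.degrees(R[2]).round(1),"Fz",np.mean(F,0).round(2),"tool torque",Q.mean(0).round(4),"sd",Q.std(0).round(4),"t",s["time_s"],"w",s["grip_width"].round(3))
                                                                                                                                                                                                                                   ^^^^^^^^^^^^^^^^^^^^^
AttributeError: 'float' object has no attribute 'round'
```

```bash
sed -i 's/s\["grip_width"\].round(3)/round(s["grip_width"],3)/' tq.py; python3 tq.py
```

```text
pos [463.  363.8 123.1] yaw 96.8 tilt [ -0.   -0.  -57.3] Fz [-0.25  0.16 -1.59] tool torque [-0.0351  0.0029 -0.0176] sd [0.0248 0.0255 0.0243] t 6.65 w 0.716
```

Call:
servo_tool([
  [[0,0,0],[0,0.07,0],0],
  [[0,0,0],[0,0.09,0],0],
  [[0,0,0],[0,0.06,0],0],
  [[0,0,0],[0,0,0],0],
  [[0,0,0],[0,0,0],0],
  [[0,0,0],[0,0,0],0],
  [[0,0,0],[0,-0.07,0],0],
  [[0,0,0],[0,-0.09,0],0],
])

```text
time_s: 7.45
eef_pos: [463.7, 363.1, 123.8]
ee_rot: [-0.032, 0.664, 0.747, 0.03]
force: [0.5, -0.7, -2.9]
grip_width: 0.72
grip_force: 65.8
```

Call:
servo_tool([
  [[0,0,0],[0,-0.06,0],0],
  [[0,0,0],[0,0,0],0],
  [[0,0,0],[0,0,0],0],
  [[0,0,0],[0,0,0],0],
])

```text
time_s: 7.85
eef_pos: [463.1, 363.2, 123.1]
ee_rot: [-0.001, 0.664, 0.748, 0.0]
force: [-0.3, -0.3, -1.7]
grip_width: 0.716
grip_force: 65.8
```

```bash
python3 tq.py
```

```text
pos [463.4 362.9 123.3] yaw 96.7 tilt [  0.   -0.  -57.3] Fz [ 0.03 -0.02 -1.73] tool torque [-0.0114  0.0299 -0.0022] sd [0.0412 0.016  0.0087] t 8.0 w 0.716
```

LL shows no shift of torque between the two tilts (0.03 N·m against about 0.15 expected) and carries only 1.7 N. The ball isn't in it, so I'll set it back down.

Call:
servo_tool([
  [[0,0,0.12],[0,0,0],0],
  [[0,0,0.17],[0,0,0],0],
  [[0,0,0.09],[0,0,0],0],
  [[0,0,0.03],[0,0,0],0],
  [[0,0,0.015],[0,0,0],0],
  [[0,0,0.01],[0,0,0],0],
  [[0,0,0],[0,0,0],0],
])

```text
time_s: 8.7
eef_pos: [463.6, 363.6, 37.1]
ee_rot: [0.0, 0.664, 0.748, 0.001]
force: [-0.8, 0.2, -1.8]
grip_width: 0.724
grip_force: 65.9
```

Call:
servo_tool([
  [[0,0,0.006],[0,0,0],0],
  [[0,0,0.005],[0,0,0],0],
  [[0,0,0],[0,0,0],0],
])

```text
time_s: 9.0
eef_pos: [463.5, 363.7, 35.1]
ee_rot: [0.0, 0.664, 0.748, 0.001]
force: [-2.1, -1.4, 4.3]
grip_width: 0.718
grip_force: 66.3
```

Call:
servo_tool([
  [[0,0,0],[0,0,0],1],
  [[0,0,0],[0,0,0],1],
  [[0,0,0],[0,0,0],1],
  [[0,0,-0.1],[0,0,0],1],
  [[0,0,-0.2],[0,0,0],1],
  [[0.012,0.13,-0.1],[0,0,-0.036],1],
  [[0.012,0.2,0],[0,0,0],1],
  [[0.012,0.185,0],[0,0,0],1],
])

```text
time_s: 9.8
eef_pos: [565.2, 387.5, 115.3]
ee_rot: [0.0, 0.642, 0.766, 0.001]
force: [-0.1, 0.2, -0.8]
grip_width: 0.996
grip_force: 0.0
```

Call:
servo_tool([
  [[0,0,0.05],[0,0,0],1],
  [[0,0,0.18],[0,0,0],1],
  [[0,0,0.12],[0,0,0],1],
  [[0,0,0.03],[0,0,0],1],
  [[0,0,0.01],[0,0,0],1],
])

```text
time_s: 10.3
eef_pos: [563.2, 387.1, 35.8]
ee_rot: [-0.0, 0.642, 0.766, -0.0]
force: [0.1, 0.9, 0.5]
grip_width: 1.004
grip_force: 0.0
```

Call:
servo_tool([
  [[0,0,0],[0,0,0],0],
  [[0,0,0],[0,0,0],0],
  [[0,0,0],[0,0,0],0],
  [[0,0,0],[0,0,0],0],
  [[0,0,0],[0,0,0],0],
])

```text
time_s: 10.8
eef_pos: [564.5, 387.6, 38.1]
ee_rot: [0.001, 0.642, 0.766, 0.001]
force: [0.2, 0.3, 6.4]
grip_width: 0.719
grip_force: 67.3
```

Call:
servo_tool([
  [[0,0,-0.05],[0,0,0],0],
  [[0,0,-0.15],[0,0,0],0],
  [[0,0,-0.2],[0,0,0],0],
  [[0,0,-0.05],[0,0.07,0],0],
  [[0,0,0],[0,0.09,0],0],
  [[0,0,0],[0,0.06,0],0],
  [[0,0,0],[0,0,0],0],
  [[0,0,0],[0,0,0],0],
])

```text
time_s: 11.6
eef_pos: [563.7, 386.9, 126.4]
ee_rot: [-0.131, 0.633, 0.755, 0.11]
force: [-0.3, 0.8, -2.2]
grip_width: 0.716
grip_force: 66.5
```

Call:
servo_tool([
  [[0,0,0],[0,0,0],0],
  [[0,0,0],[0,0,0],0],
  [[0,0,0],[0,-0.07,0],0],
  [[0,0,0],[0,-0.09,0],0],
  [[0,0,0],[0,-0.06,0],0],
  [[0,0,0],[0,0,0],0],
  [[0,0,0],[0,0,0],0],
  [[0,0,0],[0,0,0],0],
])

```text
time_s: 12.4
eef_pos: [563.8, 386.5, 125.9]
ee_rot: [-0.001, 0.643, 0.766, 0.0]
force: [0.4, -0.7, -2.5]
grip_width: 0.717
grip_force: 66.5
```

```bash
python3 tq.py
```

```text
pos [564.  386.4 126.1] yaw 100.0 tilt [  0.   -0.  -57.3] Fz [ 0.27  0.02 -2.38] tool torque [-0.0191 -0.0035 -0.0033] sd [0.0232 0.0107 0.0282] t 12.55 w 0.723
```

Call:
servo_tool([
  [[0,0,0],[0,-0.07,0],0],
  [[0,0,0],[0,-0.09,0],0],
  [[0,0,0],[0,-0.06,0],0],
  [[0,0,0],[0,0,0],0],
  [[0,0,0],[0,0,0],0],
  [[0,0,0],[0,0,0],0],
  [[0,0,0],[0,0,0],0],
  [[0,0,0],[0,0.07,0],0],
])

```text
time_s: 13.35
eef_pos: [562.9, 388.2, 125.2]
ee_rot: [0.089, 0.637, 0.762, -0.075]
force: [-0.5, 0.5, -2.5]
grip_width: 0.72
grip_force: 66.5
```

Call:
servo_tool([
  [[0,0,0],[0,0.09,0],0],
  [[0,0,0],[0,0.06,0],0],
  [[0,0,0],[0,0,0],0],
  [[0,0,0],[0,0,0],0],
  [[0,0,0],[0,0,0],0],
])

```text
time_s: 13.85
eef_pos: [563.4, 387.6, 126.0]
ee_rot: [0.001, 0.642, 0.767, -0.001]
force: [0.1, -0.1, -2.3]
grip_width: 0.716
grip_force: 66.5
```

```bash
python3 tq.py
```

```text
pos [563.3 387.8 125.8] yaw 100.1 tilt [ -0.1  -0.  -57.3] Fz [ 0.11  0.07 -2.39] tool torque [ 0.006   0.0045 -0.0035] sd [0.0326 0.0181 0.0215] t 14.0 w 0.722
```

UL shows no shift either. I'll set it back and go to UR.

Call:
servo_tool([
  [[0,0,0.12],[0,0,0],0],
  [[0,0,0.17],[0,0,0],0],
  [[0,0,0.09],[0,0,0],0],
  [[0,0,0.03],[0,0,0],0],
  [[0,0,0.02],[0,0,0],0],
  [[0,0,0.01],[0,0,0],0],
  [[0,0,0.006],[0,0,0],0],
  [[0,0,0],[0,0,0],0],
])

```text
time_s: 14.8
eef_pos: [564.1, 387.4, 38.1]
ee_rot: [0.0, 0.642, 0.766, 0.001]
force: [-1.5, 0.2, 1.0]
grip_width: 0.719
grip_force: 66.7
```

Call:
servo_tool([
  [[0,0,0],[0,0,0],1],
  [[0,0,0],[0,0,0],1],
  [[0,0,0],[0,0,0],1],
  [[0,0,-0.1],[0,0,0],1],
  [[0,0,-0.2],[0,0,0],1],
  [[-0.15,-0.013,-0.1],[0,0,0],1],
  [[-0.24,-0.012,0],[0,0,0],1],
  [[-0.22,0,0],[0,0,0],1],
])

```text
time_s: 15.6
eef_pos: [580.1, 264.9, 117.9]
ee_rot: [0.001, 0.642, 0.767, 0.001]
force: [1.3, 0.3, -0.4]
grip_width: 0.999
grip_force: 0.0
```

Call:
servo_tool([
  [[-0.107,0,0],[0,0,0],1],
  [[0,0,0.05],[0,0,0.072],1],
  [[0,0,0.18],[0,0,0],1],
  [[0,0,0.12],[0,0,0],1],
  [[0,0,0.03],[0,0,0],1],
  [[0,0,0.015],[0,0,0],1],
])

```text
time_s: 16.2
eef_pos: [583.9, 245.1, 38.0]
ee_rot: [-0.0, 0.685, 0.729, -0.0]
force: [-0.2, 0.9, -0.4]
grip_width: 1.002
grip_force: 0.0
```

Call:
servo_tool([
  [[0,0,0],[0,0,0],0],
  [[0,0,0],[0,0,0],0],
  [[0,0,0],[0,0,0],0],
  [[0,0,0],[0,0,0],0],
  [[0,0,0],[0,0,0],0],
])

```text
time_s: 16.7
eef_pos: [584.5, 245.3, 39.7]
ee_rot: [0.001, 0.685, 0.729, 0.001]
force: [-1.2, -0.7, 6.6]
grip_width: 0.714
grip_force: 67.7
```

Call:
servo_tool([
  [[0,0,-0.05],[0,0,0],0],
  [[0,0,-0.15],[0,0,0],0],
  [[0,0,-0.2],[0,0,0],0],
  [[0,0,-0.05],[0,0.07,0],0],
  [[0,0,0],[0,0.09,0],0],
  [[0,0,0],[0,0.06,0],0],
  [[0,0,0],[0,0,0],0],
  [[0,0,0],[0,0,0],0],
])

```text
time_s: 17.5
eef_pos: [583.7, 244.8, 128.0]
ee_rot: [-0.124, 0.675, 0.718, 0.117]
force: [0.7, 0.3, -4.8]
grip_width: 0.716
grip_force: 67.0
```

Call:
servo_tool([
  [[0,0,0],[0,0,0],0],
  [[0,0,0],[0,0,0],0],
  [[0,0,0],[0,-0.07,0],0],
  [[0,0,0],[0,-0.09,0],0],
  [[0,0,0],[0,-0.06,0],0],
  [[0,0,0],[0,0,0],0],
  [[0,0,0],[0,0,0],0],
  [[0,0,0],[0,0,0],0],
])

```text
time_s: 18.3
eef_pos: [583.8, 244.5, 127.7]
ee_rot: [-0.001, 0.685, 0.729, 0.0]
force: [-0.1, -0.5, -4.8]
grip_width: 0.716
grip_force: 67.0
```

```bash
python3 tq.py
```

```text
pos [583.9 244.3 127.9] yaw 93.5 tilt [  0.   -0.  -57.3] Fz [-0.08 -0.19 -4.  ] tool torque [0.0054 0.0078 0.0233] sd [0.0241 0.0188 0.032 ] t 18.45 w 0.717
```

Call:
servo_tool([
  [[0,0,0],[0,-0.07,0],0],
  [[0,0,0],[0,-0.09,0],0],
  [[0,0,0],[0,-0.06,0],0],
  [[0,0,0],[0,0,0],0],
  [[0,0,0],[0,0,0],0],
  [[0,0,0],[0,0,0],0],
  [[0,0,0],[0,0,0],0],
  [[0,0,0],[0,0.07,0],0],
])

```text
time_s: 19.25
eef_pos: [583.2, 246.1, 127.1]
ee_rot: [0.084, 0.679, 0.724, -0.08]
force: [0.2, -0.1, -5.1]
grip_width: 0.715
grip_force: 67.0
```

Call:
servo_tool([
  [[0,0,0],[0,0.09,0],0],
  [[0,0,0],[0,0.06,0],0],
  [[0,0,0],[0,0,0],0],
  [[0,0,0],[0,0,0],0],
  [[0,0,0],[0,0,0],0],
])

```text
time_s: 19.75
eef_pos: [583.6, 245.5, 127.8]
ee_rot: [0.001, 0.684, 0.729, -0.001]
force: [-0.2, 0.7, -3.4]
grip_width: 0.713
grip_force: 67.0
```

```bash
python3 tq.py
```

```text
pos [583.5 245.7 127.7] yaw 93.6 tilt [ -0.   -0.  -57.3] Fz [-0.43  0.56 -4.19] tool torque [ 0.0116 -0.0045 -0.0097] sd [0.0363 0.0349 0.0387] t 19.9 w 0.718
```

UR shows no shift. I'll set it back and go to LR.

Call:
servo_tool([
  [[0,0,0.12],[0,0,0],0],
  [[0,0,0.17],[0,0,0],0],
  [[0,0,0.09],[0,0,0],0],
  [[0,0,0.03],[0,0,0],0],
  [[0,0,0.02],[0,0,0],0],
  [[0,0,0.01],[0,0,0],0],
  [[0,0,0.006],[0,0,0],0],
  [[0,0,0],[0,0,0],0],
])

```text
time_s: 20.7
eef_pos: [584.3, 245.2, 39.7]
ee_rot: [0.001, 0.685, 0.729, 0.001]
force: [0.4, -0.1, -1.9]
grip_width: 0.712
grip_force: 67.1
```

Call:
servo_tool([
  [[0,0,0.005],[0,0,0],0],
  [[0,0,0],[0,0,0],1],
  [[0,0,0],[0,0,0],1],
  [[0,0,0],[0,0,0],1],
  [[0,0,-0.1],[0,0,0],1],
  [[0,0,-0.2],[0,0,0],1],
  [[-0.03,-0.13,-0.1],[0,0,0],1],
  [[-0.04,-0.2,0],[0,0,0],1],
])

```text
time_s: 21.5
eef_pos: [520.5, 227.0, 120.6]
ee_rot: [0.002, 0.685, 0.729, 0.003]
force: [0.3, 0.5, 0.0]
grip_width: 1.003
grip_force: 0.0
```

Call:
servo_tool([
  [[0,-0.155,0],[0,0,0],1],
  [[0,0,0],[0,0,-0.07],1],
  [[0,0,0.05],[0,0,-0.07],1],
  [[0,0,0.18],[0,0,0],1],
  [[0,0,0.12],[0,0,0],1],
  [[0,0,0.04],[0,0,0],1],
  [[0,0,0.015],[0,0,0],1],
])

```text
time_s: 22.2
eef_pos: [487.9, 225.0, 36.5]
ee_rot: [-0.0, 0.601, 0.8, -0.0]
force: [0.0, 0.6, 0.5]
grip_width: 1.001
grip_force: 0.0
```

Call:
servo_tool([
  [[0,0,0],[0,0,0],0],
  [[0,0,0],[0,0,0],0],
  [[0,0,0],[0,0,0],0],
  [[0,0,0],[0,0,0],0],
  [[0,0,0],[0,0,0],0],
])

```text
time_s: 22.7
eef_pos: [488.8, 225.3, 38.2]
ee_rot: [0.001, 0.601, 0.8, 0.001]
force: [-0.4, 0.7, 6.6]
grip_width: 0.72
grip_force: 66.6
```

Call:
servo_tool([
  [[0,0,-0.05],[0,0,0],0],
  [[0,0,-0.15],[0,0,0],0],
  [[0,0,-0.2],[0,0,0],0],
  [[0,0,-0.05],[0,0.07,0],0],
  [[0,0,0],[0,0.09,0],0],
  [[0,0,0],[0,0.06,0],0],
  [[0,0,0],[0,0,0],0],
  [[0,0,0],[0,0,0],0],
])

```text
time_s: 23.5
eef_pos: [487.7, 224.8, 126.8]
ee_rot: [-0.137, 0.592, 0.788, 0.102]
force: [-0.5, -0.4, -3.4]
grip_width: 0.715
grip_force: 69.1
```

Call:
servo_tool([
  [[0,0,0],[0,0,0],0],
  [[0,0,0],[0,0,0],0],
  [[0,0,0],[0,-0.07,0],0],
  [[0,0,0],[0,-0.09,0],0],
  [[0,0,0],[0,-0.06,0],0],
  [[0,0,0],[0,0,0],0],
  [[0,0,0],[0,0,0],0],
  [[0,0,0],[0,0,0],0],
])

```text
time_s: 24.3
eef_pos: [487.9, 224.7, 126.6]
ee_rot: [-0.001, 0.601, 0.799, 0.0]
force: [-0.2, -0.3, -2.8]
grip_width: 0.72
grip_force: 69.3
```

```bash
python3 tq.py
```

```text
pos [488.1 224.4 126.6] yaw 106.1 tilt [  0.   -0.  -57.3] Fz [-0.16 -0.39 -3.12] tool torque [0.0038 0.0536 0.0013] sd [0.0186 0.0238 0.0124] t 24.45 w 0.715
```

Call:
servo_tool([
  [[0,0,0],[0,-0.07,0],0],
  [[0,0,0],[0,-0.09,0],0],
  [[0,0,0],[0,-0.06,0],0],
  [[0,0,0],[0,0,0],0],
  [[0,0,0],[0,0,0],0],
  [[0,0,0],[0,0,0],0],
  [[0,0,0],[0,0,0],0],
  [[0,0,0],[0,0.07,0],0],
])

```text
time_s: 25.25
eef_pos: [487.3, 225.8, 126.1]
ee_rot: [0.093, 0.596, 0.795, -0.07]
force: [-0.0, 0.5, -3.3]
grip_width: 0.713
grip_force: 71.3
```

Call:
servo_tool([
  [[0,0,0],[0,0.09,0],0],
  [[0,0,0],[0,0.06,0],0],
  [[0,0,0],[0,0,0],0],
  [[0,0,0],[0,0,0],0],
  [[0,0,0],[0,0,0],0],
])

```text
time_s: 25.75
eef_pos: [487.6, 225.3, 126.6]
ee_rot: [0.001, 0.6, 0.8, -0.001]
force: [0.3, -0.5, -3.8]
grip_width: 0.717
grip_force: 71.3
```

```bash
python3 tq.py
```

```text
pos [487.5 225.6 126.6] yaw 106.2 tilt [ -0.   -0.  -57.3] Fz [ 0.12  0.25 -3.  ] tool torque [ 0.0018 -0.0759  0.0032] sd [0.0315 0.0153 0.0133] t 25.9 w 0.719
```

LR shows a 0.13 N·m reversal, which is the ball rolling end to end. I'll carry it over the pot to the free end of the pan.

Call:
servo_tool([
  [[0,0,-0.07],[0,0,0.045],0],
  [[0,0,-0.15],[0,0,0.045],0],
  [[0,0,-0.15],[0,0,0.045],0],
  [[0,0,-0.15],[0,0,0.045],0],
  [[-0.1,0,0],[0,0,0],0],
  [[-0.2,0,0],[0,0,0],0],
  [[-0.235,0,0],[0,0,0],0],
  [[-0.235,0,0],[0,0,0],0],
])

```text
time_s: 26.7
eef_pos: [487.3, 70.0, 230.7]
ee_rot: [0.0, 0.707, 0.708, -0.0]
force: [0.1, -0.3, -3.3]
grip_width: 0.717
grip_force: 71.3
```

Call:
servo_tool([
  [[-0.235,0,0],[0,0,0],0],
  [[-0.235,0,0],[0,0,0],0],
  [[-0.235,0,0],[0,0,0],0],
  [[-0.235,0,0],[0,0,0],0],
  [[-0.235,0,0],[0,0,0],0],
  [[-0.235,0,0],[0,0,0],0],
  [[-0.235,0,0],[0,0,0],0],
  [[-0.235,0,0],[0,0,0],0],
])

```text
time_s: 27.5
eef_pos: [487.5, -306.5, 230.6]
ee_rot: [0.0, 0.707, 0.707, -0.0]
force: [1.0, 0.2, -2.9]
grip_width: 0.717
grip_force: 71.3
```

Call:
servo_tool([
  [[-0.15,0,0],[0,0,0],0],
  [[-0.085,0,0],[0,0,0],0],
  [[0,0,0],[0,0,0],0],
  [[0,0,0],[0,0,0],0],
])

```text
time_s: 27.9
eef_pos: [487.7, -351.2, 230.4]
ee_rot: [-0.0, 0.707, 0.707, 0.0]
force: [-0.4, 0.0, -3.2]
grip_width: 0.716
grip_force: 71.3
```

```bash
python3 tq.py; python3 -c "
from h import *
im=optics.capture('top');cv2.imwrite('pics/t2.png',cv2.resize(im[190:330,340:500],None,fx=4,fy=4,interpolation=cv2.INTER_CUBIC))
im=optics.capture('wrist');cv2.imwrite('pics/w2.png',im)"
```

```text
pos [ 487.9 -350.8  230.9] yaw 90.0 tilt [  0.   -0.  -57.3] Fz [-0.26 -0.15 -2.9 ] tool torque [-0.0086  0.0824  0.0033] sd [0.0251 0.0279 0.0159] t 28.05 w 0.718
```

View pics/w2.png

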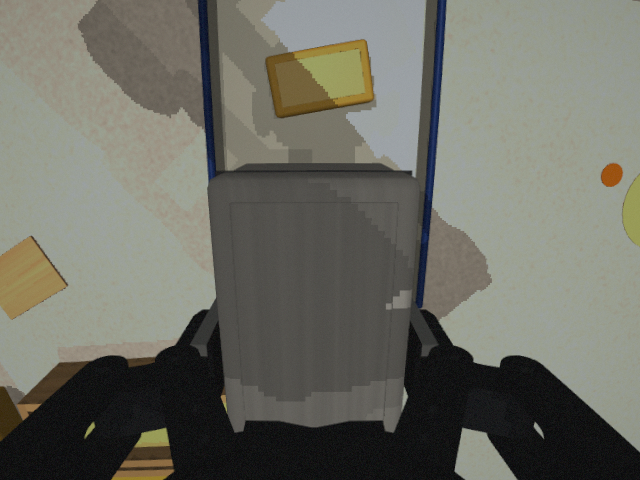

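The wrist view shows the tin level in the grip, with the wax bar clear ahead of it at (320,78). The blue pan rims run on both sides, left about (208,80) and right about (437,80). I'll check the clearances.

```bash
python3 -c "
from h import *
s,R=st()
print(ray('wrist',[(201,0),(213,170),(445,0),(427,200)],49,pose=s).round())
print(ray('wrist',[(278,118),(374,102),(366,40),(266,56)],30,pose=s).round())"
```

```text
[[ 401. -183.   49.]
 [ 403. -314.   49.]
 [ 589. -182.   49.]
 [ 585. -339.   49.]]
[[ 457. -272.   30.]
 [ 539. -258.   30.]
 [ 531. -209.   30.]
 [ 448. -222.   30.]]
```

Call:
servo_tool([
  [[-0.01,0.03,0.12],[0,0,0],0],
  [[0,0,0.24],[0,0,0],0],
  [[0,0,0.24],[0,0,0],0],
  [[0,0,0.2],[0,0,0],0],
  [[0,0,0.13],[0,0,0],0],
  [[0,0,0.07],[0,0,0],0],
  [[0,0,0.03],[0,0,0],0],
  [[0,0,0.01],[0,0,0],0],
])

```text
time_s: 28.95
eef_pos: [494.0, -354.2, 23.4]
ee_rot: [0.001, 0.707, 0.707, -0.0]
force: [-0.1, -0.2, -2.5]
grip_width: 0.711
grip_force: 71.1
```

Call:
servo_tool([
  [[0,0,0.006],[0,0,0],0],
  [[0,0,0.005],[0,0,0],0],
  [[0,0,0],[0,0,0],0],
])

```text
time_s: 29.25
eef_pos: [493.8, -354.2, 21.2]
ee_rot: [0.001, 0.707, 0.707, -0.0]
force: [0.5, 0.7, -3.3]
grip_width: 0.716
grip_force: 71.1
```

Call:
servo_tool([
  [[0,0,0.005],[0,0,0],0],
  [[0,0,0.004],[0,0,0],0],
  [[0,0,0],[0,0,0],0],
])

```text
time_s: 29.55
eef_pos: [493.8, -354.2, 20.2]
ee_rot: [0.001, 0.707, 0.707, -0.0]
force: [-3.7, 2.4, 7.9]
grip_width: 0.715
grip_force: 72.4
```

The tin is in contact with the pan floor. I'll open and rise.

Call:
servo_tool([
  [[0,0,-0.003],[0,0,0],0.85],
  [[0,0,0],[0,0,0],1],
  [[0,0,0],[0,0,0],1],
  [[0,0,0],[0,0,0],1],
  [[0,0,-0.1],[0,0,0],1],
  [[0,0,-0.2],[0,0,0],1],
  [[0,0,-0.24],[0,0,0],1],
  [[0,0,-0.24],[0,0,0],1],
])

```text
time_s: 30.35
eef_pos: [493.3, -353.7, 176.9]
ee_rot: [-0.0, 0.707, 0.707, 0.0]
force: [0.0, -1.3, 0.2]
grip_width: 0.999
grip_force: 0.0
```

Call:
servo_tool([
  [[0,0,-0.24],[0,0,0],1],
  [[0,0,-0.1],[0,0,0],1],
  [[0,0,0],[0,0,0],1],
  [[0,0,0],[0,0,0],1],
])

```text
time_s: 30.75
eef_pos: [493.4, -353.8, 242.4]
ee_rot: [-0.001, 0.707, 0.707, 0.0]
force: [0.1, 0.2, -1.3]
grip_width: 0.997
grip_force: 0.0
```

```bash
python3 -c "
from h import *
a=optics.capture('side')[60:430,150:500];b=optics.capture('top')[120:310,130:500]
c=np.zeros((600,780,3),np.uint8);a=cv2.resize(a,(360,380));c[:380,:360]=a
w=cv2.resize(optics.capture('wrist'),(420,315));c[:315,360:]=w
b=cv2.resize(b[70:],(680,220));c[380:,:680]=b;cv2.imwrite('pics/f.png',c)"
```

```text
(no output)
```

View pics/f.png

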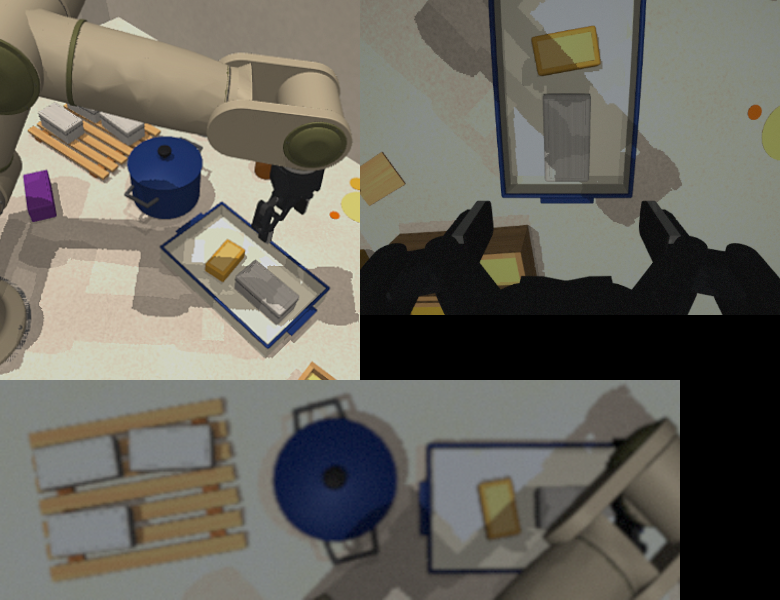

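The composite shows the tin flat in the pan (side view (265,288), wrist view (567,138)), clear of the wax bar. The other three tins stand on the rack at (75,462), (170,447) and (90,530). I'm handing the job in.

```bash
python3 -c "
from rig import ctrl
print(ctrl.finish_job())"
```

```text
the job is handed in; nothing more can be done
None
```

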